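# Unlatch the dust filter box and push its lid off

## Robot

A 6-joint arm with a two-finger parallel gripper is mounted at the origin on the work surface. World frame = base frame: x ahead of the robot, y to its left, z up, the work surface at z = 0. Lengths are in m, angles in rad, forces in N, time in s.
With the tool pointing down it reaches from about 0.25 to 0.725 m from the base axis. Payload 4 kg.
Tool frame: the origin (TCP) lies on the centre line of the jaws, within the pads' length; the fingertips stand ahead of it and the grasp point (between the pads) lies 11 mm behind it (bot.tip_extent is the z of the fingertips in the tool frame, in m); z points along the fingers, y is the direction in which the jaws open and shut (so a half turn about z gives the same grasp; the last joint's range is limited). The gripper opens to 85 mm and grips with 20 to 120 N. Pads are 22 mm wide; open, the fingers measure 114 mm over their backs; the gripper's body (76 mm by 85 mm) begins 54 mm behind the grasp point. The pads swing forward as they close: fully open they stand 13 mm farther back than shut.
Start: joints at [1.164, 0.241, 0.005, 1.335, 0, 1.571], TCP at [0.198, 0.459, 0.239] pointing down, gripper open.
Joint ranges: [-2.72, 2.72], [-1.05, 1.87], [-1.09, 1.28], [-1.99, 2.15], [-1.42, 1.44], [-3.14, 3.14]. Speed limits (rad/s): [2.79, 2.79, 3.14, 3.14, 3.14, 3.14].

## Interface

Orientations are given as a unit quaternion [x, y, z, w].
In Python, from workcell import bot gives the robot as it stands.
- The arm moves only by the shell command python3 -m jog 'ROWS'. ROWS is JSON, a list that holds one entry, the list of rows, each a list of 7 numbers: the shift along the world's x, y, z in m, then the turn, a rotation vector about the world's x, y, z in degrees, then the closure in counts, from 0 (fully open) to 255 (shut). In form: [[[tx, ty, tz, ax, ay, az, fingers], ...]]. A call has 1 to 10 rows; each row is the pose to reach, as a shift and turn from the pose commanded when the call began; what a row does not reach only later rows make up. A row lasts 1/12 s, in which the tool goes at most 41.7 mm and 7.16 degrees, less where a joint would pass 70% of its speed; a pose out of reach is approached as far as the arm can. A call with a gripper value outside its range is refused whole. The fingers move at their own pace and stop on an object; the grip force is fixed at half the most. Time passes only in rows, so rows that repeat a pose let the fingers close. It gives the time, the measured TCP pose, the force and the opening at its end, in the units of the state.
- bot.get_obs(): the state, without advancing time (a new reading comes with each control period).
- bot.camera(name): name is "scene" or "top" or "wrist"; returns the picture (420x560x3 uint8, blue, green, red); there is no depth.
- bot.camera_model(name): a dict with "K" (3x3 intrinsics, pixels), "k1" (the pictures are not rectified: a ray, as slopes to the right and down, at radius r is drawn at 1 + k1 r^2 times it, then the intrinsics apply), "T" (4x4, takes a point from camera to world coordinates). Camera axes: x right, y down, z forward; pixel columns grow to the right and rows downward; lengths in m; the calibration is good to about 2 mm. A picture is of the moment at which its call begins: read the wrist's pose just before it. camera_model takes no time and is no camera call; for the wrist camera it gives the pose at the moment of the call.
- bot.job_done(): hands the job in, once; it reports no verdict.
The state is a dict: "clock": time; "joint_pos": joint angles; "joint_vel": joint speeds; "tau": joint torques, N m; "eef_pos": TCP position; "tool_rot": TCP orientation; "ft_force": force on the tool from outside, world axes, zero at the start; "ft_torque": the same for the moment, N m; "grip_width": finger opening in m.
Only numpy, scipy, OpenCV 4.12 (cv2) and the standard library are available. Lean on these libraries where they do the work, as an engineer would, in place of code of your own. Each camera call takes 0.05 s, during which the arm holds its last target. There are 200 camera calls.

## Task

Open the filter box on the polishing bench: press its rectangular snap tab fully in so that it stays down, then push the released filter lid along its guide rails, off its seat and onto the flat deck, until the whole filter opening is uncovered. Only press and push with the fingertips: do not lift the lid, do not press the round start button beside the tab, and leave everything else on the bench where it stands.

Things in the scene. Friction and masses are not known exactly. Their poses are not given: they have to be found in the camera images.
- filter_box: Grey metal box fixed to the bench, 250 (x, -115 to +135 mm) x 100 mm (y), flat top 70 mm up. Origin on the bench at mid-width, z up; yaw varies. The lid slides to its +x. On its +y side a latch housing (x -85 to +25, y 50 to 82, top 80 mm up). Guide rails on both sides: inner faces y = +-42, tops 78 mm up. A back stop (x -115 to -107, top 76 mm up) is its last part towards -x.
- seat (a point): Centre of the lid's seat at the level of the flat top (x = -55, z = 70 mm of the box). The filter opening is 84 (x) x 64 mm about it. Along the seat (48 mm before to 52 mm beyond it in x) the rails carry inward lips, inner edges at y = +-36, tops 82 mm up, that hold the lid down.
- deck_end (a point): Middle of the end stop's face at deck level, at x = +127, z = 70 mm of the box; the stop is 12 mm high. The flat deck runs from the filter opening (x = -13 mm) to here and is clear.
- lid: Loose grey plate 100 (x) x 80 (y) x 6 mm, 0.1 to 0.21 kg, origin at the centre of its underside, axes as the filter box's. At the start within 1 mm of its seat, locked by the tab's catch in front of its +x edge. With the tab in it slides to +x with 1 to 2 N, at most 132 mm to the end stop; the opening is uncovered after 92 mm, the lid wholly on the deck, past the lips, after 102 mm.
- lid_rib (a point): Middle of the top of the lid's cross rib, 10 (x) x 50 (y) x 20 mm high, 35 mm to the -x side of the lid's centre; this point is 96 mm above the bench. The rib's vertical -x face, 5 mm behind this point, is the one to push; its lower 6 mm lie below the tops of the rails' lips.
- tab (a joint): How far the snap tab is pressed down: 0 m out (lid locked), 0.010 m fully in (hard stop, lid released). It resists with about 4 to 5 N all the way, and stays where it is left (no return spring).
- tab_top (a point): Centre of the top of the tab's rectangular ribbed thumb pad, 28 (x) x 26 (y) mm, on the latch housing at x = +3, y = +66 mm of the filter box; 96 mm above the bench when out, 86 mm when in, where it still stands 6 mm above the housing. It moves straight down.
- start_button (a joint): How far the round start button is pressed, 0 m = not pressed, 0.005 fully. To be left alone.
- start_button_top (a point): Centre of the top of the round start button, 22 mm across, on the latch housing 61 mm to the -x side of the tab. To be left alone.
- polish_bottle: Bystander: dark bottle with a nozzle, 64 mm across, 150 mm high, upright; origin at the centre of its base.
- sanding_block: Bystander: cork sanding block, 100 x 60 x 32 mm, close beside the filter box; origin at the centre of its underside.
- tape_roll: Bystander: roll of tape lying flat, 90 mm across, 25 mm high; origin at the centre of its underside.
- buffing_pad: Bystander: pale round pad, 120 mm across, 30 mm high; origin at the centre of its underside.
- wax_jar: Bystander: jar with a metal lid, 70 mm across, 70 mm high; origin at the centre of its base.
- spray_bottle: Bystander: white bottle, 56 mm across, 160 mm high; origin at the centre of its base.
- brush: Bystander: small brush lying on the bench, its handle along its x.
Mind the look-alikes: they are no part of the job. Leave any blue or green look-alike of the lid alone.

How it is judged:
By the outcome, as a careful person would: the job done as asked, in the order asked, and still so for the second after the job is handed in, with the robot touching nothing.
It also fails if it takes over 42 s, if anything falls off the work surface, if the arm or the gripper's body presses on something with over 40 N, if the wrist force passes 120 N, or if a joint passes its speed limit or range.

## Working session

There is one attempt and no reset: what is moved stays moved. The work goes in short steps, Python scripts to look and compute and a shell command to move; the robot and the scene stay as the last step left them, time stands still between calls to the robot, and variables do not carry over. Pictures are saved under pics/ and viewed, about 8 in all and at most 12, crops included, and the job is handed in when it is done.

```bash
mkdir -p pics
python3 - <<'E'
from workcell import bot
import cv2,json
for n in("top","scene"):
    im=bot.camera(n); cv2.imwrite(f"pics/{n}0.png",im)
    m=bot.camera_model(n); print(n,m)
o=bot.get_obs(); print(o['clock'],o['eef_pos'],o['tool_rot'],o['grip_width'],bot.tip_extent)
E
```

```text
top {'K': array([[531.6123016 ,   0.        , 289.45517598],
       [  0.        , 531.6123016 , 213.82793848],
       [  0.        ,   0.        ,   1.        ]]), 'k1': 0.04393136576875634, 'T': array([[-5.10159839e-02, -9.77342961e-01,  2.05421776e-01,
         2.91778720e-01],
       [-9.98696899e-01,  4.96431737e-02, -1.18346680e-02,
        -1.06025505e-03],
       [ 1.36874053e-03, -2.05757848e-01, -9.78601980e-01,
         1.38576924e+00],
       [ 0.00000000e+00,  0.00000000e+00,  0.00000000e+00,
         1.00000000e+00]])}
scene {'K': array([[477.77333002,   0.        , 281.87113281],
       [  0.        , 477.77333002, 211.98504908],
       [  0.        ,   0.        ,   1.        ]]), 'k1': -0.06547539137221578, 'T': array([[ 0.40918859,  0.70295913, -0.5817329 ,  1.30761121],
       [ 0.91243215, -0.31920523,  0.25607731, -0.32674943],
       [-0.0056803 , -0.63557571, -0.77201765,  1.09951825],
       [ 0.        ,  0.        ,  0.        ,  1.        ]])}
0.1 [0.19761641 0.45868646 0.23850217] [ 2.01998613e-01  9.79385358e-01 -9.19694140e-04 -1.86301155e-04] 0.08524074677817549 0.008
```

View pics/top0.png

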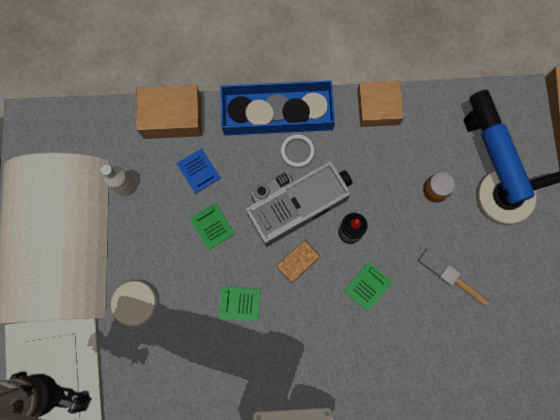

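View pics/scene0.png

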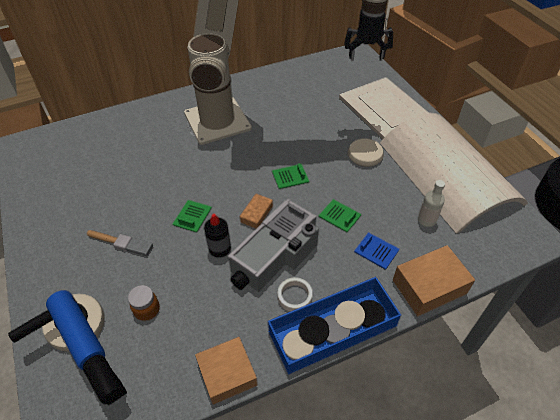

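The top view shows the grey filter box around (298,203). Its lid is at the left end, about (270,212), and its latch housing is at (262–290,185). The blue plate at (198,170) and the green plates at (211,226), (240,303) and (368,287) are look-alikes. There are two knobs on the housing, a round one at (262,191) and a squarish one at (283,180). I'll enlarge that area.

Run:
```python
import cv2
im=cv2.imread("pics/top0.png")[150:260,235:365]
cv2.imwrite("pics/crop0.png",cv2.resize(im,None,fx=6,fy=6,interpolation=cv2.INTER_CUBIC)[:600])
```

```text
(no output)
```

View pics/crop0.png

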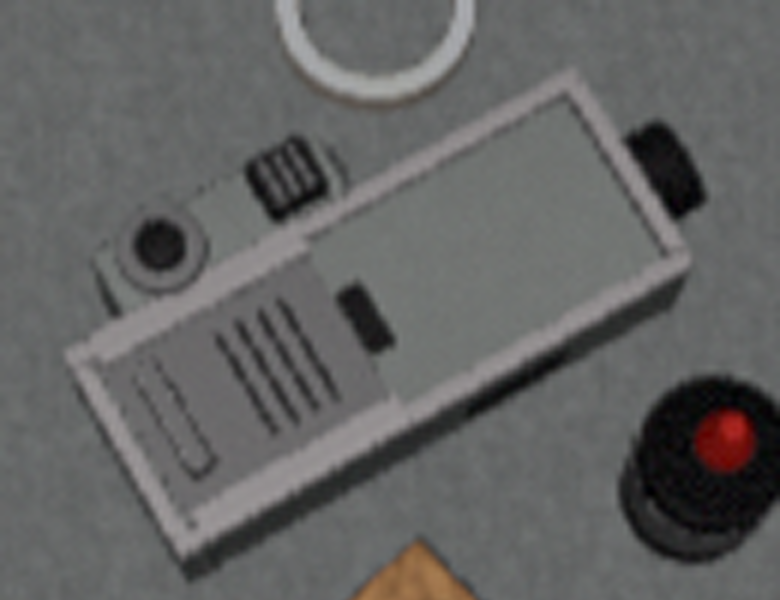

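The crop settles it. The ribbed rectangular pad at crop (288,177) is the tab, the round one at (160,243) is the start button, and the rib is at (175,415). Next is the box pose.

```bash
cat > h.py <<'E'
import numpy as np,cv2
def cast(m,uv,z):
    K=m['K'];k=m['k1'];T=m['T'];uv=np.atleast_2d(uv).astype(float)
    z=np.broadcast_to(z,len(uv))
    d=(uv-[K[0,2],K[1,2]])/[K[0,0],K[1,1]]; s=d.copy()
    for _ in range(20): s=d/(1+k*(s**2).sum(1,keepdims=True))
    r=np.c_[s,np.ones(len(s))]@T[:3,:3].T
    return T[:3,3]+r*((z-T[2,3])/r[:,2])[:,None]
def fit(P,W): # rigid 2D, box->world
    P=np.array(P,float);W=np.array(W)[:,:2];a=P-P.mean(0);b=W-W.mean(0)
    th=np.arctan2((a[:,0]*b[:,1]-a[:,1]*b[:,0]).sum(),(a*b).sum())
    R=np.array([[np.cos(th),-np.sin(th)],[np.sin(th),np.cos(th)]])
    t=W.mean(0)-R@P.mean(0); return th,R,t,W-(P@R.T+t)
E
python3 - <<'E'
from h import *
from workcell import bot
m=bot.camera_model("top")
c=np.array([[75,352],[190,552],[572,75],[690,262],[288,177],[160,243],[175,412]])
uv=c/6+[235,150]-.5+.5/6
z=np.array([77,77,80,80,96,90,96])/1000
W=cast(m,uv,z)
P=np.array([[-115,50],[-115,-50],[135,50],[135,-50],[3,66],[-58,66],[-90,0]])/1000
np.set_printoptions(precision=4,suppress=True)
th,R,t,e=fit(P[:7],W[:7]);print(np.degrees(th),t);print(e*1000);print(W)
E
```

```text
-62.91604499879867 [ 0.594  -0.0321]
[[ 0.1089 -4.0589]
 [ 1.8411 -3.194 ]
 [-4.1303  2.2503]
 [ 0.3279  3.5704]
 [-1.6245  0.7236]
 [ 1.9258  1.3386]
 [ 1.5511 -0.63  ]]
[[ 0.5863  0.089   0.077 ]
 [ 0.499   0.0444  0.077 ]
 [ 0.6959 -0.1272  0.08  ]
 [ 0.6113 -0.1715  0.08  ]
 [ 0.6525 -0.004   0.096 ]
 [ 0.6283  0.051   0.09  ]
 [ 0.5546  0.0474  0.096 ]]
```

The box's yaw is about -62.9° and its origin about (0.594, -0.032), with roughly 3 mm of scatter. I'll move above it with the fingers shut and the jaw axis along the box's y, then look from the wrist.

```bash
python3 -m jog '[[[0.028,-0.03,0.01,0,0,-4,255],[0.055,-0.06,0.01,0,0,-8,255],[0.083,-0.09,0.01,0,0,-12,255],[0.11,-0.12,0.01,0,0,-16,255],[0.138,-0.15,0.01,0,0,-20,255],[0.165,-0.18,0.01,0,0,-24,255],[0.19,-0.21,0.01,0,0,-28,255],[0.22,-0.24,0.01,0,0,-32,255],[0.245,-0.27,0.01,0,0,-36,255],[0.27,-0.30,0.01,0,0,-39.6,255]]]'
python3 -m jog '[[[0.028,-0.03,0,0,0,0,255],[0.055,-0.06,0,0,0,0,255],[0.083,-0.09,0,0,0,0,255],[0.11,-0.12,0,0,0,0,255],[0.13,-0.14,0,0,0,0,255],[0.13,-0.14,0,0,0,0,255],[0.13,-0.14,0,0,0,0,255],[0.13,-0.14,0,0,0,0,255]]]'
python3 - <<'E'
from workcell import bot
import cv2,pickle
m=bot.camera_model("wrist");im=bot.camera("wrist");cv2.imwrite("pics/w1.png",im);pickle.dump(m,open("w1.pkl","wb"))
o=bot.get_obs();print(o['clock'],o['eef_pos'],o['tool_rot'],o['joint_pos'],o['ft_force'],o['grip_width']);print(m)
E
```

```text
clock: 0.93
eef_pos: [0.4687, 0.1573, 0.2489]
tool_rot: [0.523, 0.852, -0.0, -0.0]
ft_force: [0.4, 0.3, -0.3]
grip_width: 0.0001
clock: 1.6
eef_pos: [0.5971, 0.0194, 0.2485]
tool_rot: [0.522, 0.853, -0.0, -0.001]
ft_force: [-0.4, 1.0, 0.3]
grip_width: 0.0002
1.65 [0.59696398 0.01992638 0.24894033] [ 5.21462289e-01  8.53274004e-01 -2.47330607e-04 -7.03292441e-04] [3.31892387e-02 4.36683302e-01 3.09092867e-01 1.44465291e+00
 3.59613921e-04 1.13031691e+00] [-0.80360647  0.0104386   0.33818637] -9.538412270527237e-05
{'K': array([[320.56635018,   0.        , 276.11505701],
       [  0.        , 320.56635018, 211.85856993],
       [  0.        ,   0.        ,   1.        ]]), 'k1': -0.07387847816125644, 'T': array([[ 0.89026897,  0.4374996 ,  0.12655141,  0.56378691],
       [ 0.45543139, -0.85407468, -0.25127413,  0.08273006],
       [-0.00184798,  0.28133704, -0.95960724,  0.38319636],
       [ 0.        ,  0.        ,  0.        ,  1.        ]])}
```

View pics/w1.png

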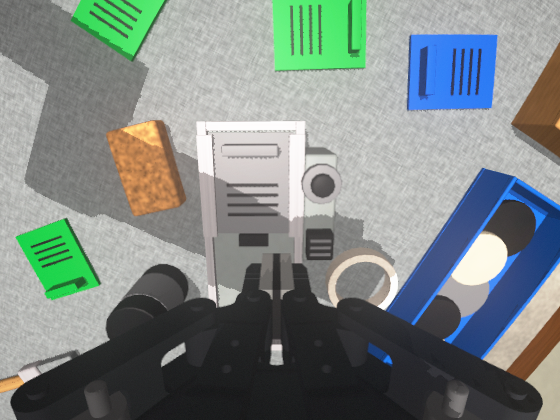

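The wrist view shows the rib at about (250,151), the round button at (322,183) and the ribbed tab at (319,244), all clear of the fingers. I'll enlarge it for exact edges.

Run:
```python
import cv2
im=cv2.imread("pics/w1.png")[115:265,190:350]
cv2.imwrite("pics/w1c.png",cv2.resize(im,None,fx=4,fy=4,interpolation=cv2.INTER_CUBIC))
```

```text
(no output)
```

View pics/w1c.png

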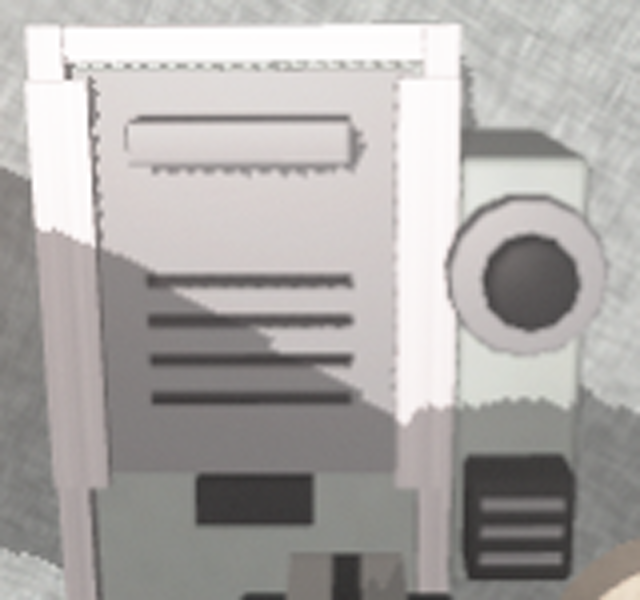

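Run:
```python
from h import *
import pickle
m=pickle.load(open("w1.pkl","rb"))
c=np.array([[239.5,142],[521,531],[107,487],[397,487],[27,27],[460,27]])
uv=c/4+[190,115]-.5+.125
z=np.array([96,96,82,82,77,77])/1000
P=np.array([[-90,0],[3,66],[-3,-36],[-3,36],[-115,-50],[-115,50]])/1000
np.set_printoptions(precision=4,suppress=True)
W=cast(m,uv,z);th,R,t,e=fit(P,W);print(np.degrees(th),t);print(e*1000);print(W)
print("tab",R@P[1]+t,"rib",R@P[0]+t,"ux",R[:,0],"pre",R@[-.118,0]+t)
```

```text
-62.85956337360487 [ 0.5956 -0.0326]
[[ 0.1551  0.049 ]
 [-0.0622  0.1114]
 [-0.4158 -0.028 ]
 [ 0.2962  0.399 ]
 [-0.275  -0.1786]
 [ 0.3016 -0.3527]]
[[ 0.5547  0.0475  0.096 ]
 [ 0.6556 -0.005   0.096 ]
 [ 0.5618 -0.0464  0.082 ]
 [ 0.6265 -0.0131  0.082 ]
 [ 0.4984  0.0468  0.077 ]
 [ 0.5879  0.0922  0.077 ]]
tab [ 0.6557 -0.0052] rib [0.5545 0.0475] ux [ 0.4562 -0.8899] pre [0.5418 0.0724]
```

The fit residuals are under 0.5 mm. I'll go above the tab and down to 6 mm over it.

```bash
python3 -m jog '[[[0.03,-0.0125,0,0,0,0.1,255],[0.0586,-0.025,-0.01,0,0,0.1,255],[0.0586,-0.025,-0.05,0,0,0.1,255],[0.0586,-0.025,-0.09,0,0,0.1,255],[0.0586,-0.025,-0.12,0,0,0.1,255],[0.0586,-0.025,-0.139,0,0,0.1,255],[0.0586,-0.025,-0.139,0,0,0.1,255],[0.0586,-0.025,-0.139,0,0,0.1,255],[0.0586,-0.025,-0.139,0,0,0.1,255]]]'
```

```text
clock: 2.4
eef_pos: [0.6572, -0.0048, 0.1126]
tool_rot: [0.52, 0.854, 0.001, 0.001]
ft_force: [0.3, 0.5, 1.1]
grip_width: 0.0001
```

```bash
python3 -m jog '[[[0,0,-0.004,0,0,0,255],[0,0,-0.007,0,0,0,255],[0,0,-0.009,0,0,0,255],[0,0,-0.011,0,0,0,255],[0,0,-0.011,0,0,0,255],[0,0,-0.011,0,0,0,255]]]'; python3 -m jog '[[[0,0,-0.002,0,0,0,255],[0,0,-0.004,0,0,0,255],[0,0,-0.005,0,0,0,255],[0,0,-0.005,0,0,0,255],[0,0,-0.005,0,0,0,255]]]'
```

```text
clock: 2.9
eef_pos: [0.6571, -0.0057, 0.1001]
tool_rot: [0.521, 0.854, 0.001, 0.001]
ft_force: [1.0, 1.3, 3.6]
grip_width: 0.0001
clock: 3.32
eef_pos: [0.6568, -0.0058, 0.0942]
tool_rot: [0.521, 0.854, 0.0, 0.0]
ft_force: [3.4, 1.2, 1.7]
grip_width: -0.0001
```

```bash
python3 -m jog '[[[0,0,-0.001,0,0,0,255],[0,0,-0.002,0,0,0,255],[0,0,-0.002,0,0,0,255],[0,0,-0.002,0,0,0,255]]]'; python3 -m jog '[[[0,0,-0.001,0,0,0,255],[0,0,-0.002,0,0,0,255],[0,0,-0.002,0,0,0,255],[0,0,-0.002,0,0,0,255]]]'
```

```text
clock: 3.65
eef_pos: [0.6569, -0.0058, 0.0939]
tool_rot: [0.521, 0.854, 0.0, 0.001]
ft_force: [0.4, 0.7, 8.3]
grip_width: -0.0001
clock: 3.98
eef_pos: [0.6572, -0.0058, 0.0937]
tool_rot: [0.521, 0.854, 0.001, 0.001]
ft_force: [-3.5, 0.6, 15.6]
grip_width: -0.0001
```

The force rose to 16 N with no more travel at tip height of about 86 mm, so the tab is at its hard stop. Now I'll retract and go behind the rib.

```bash
python3 -m jog '[[[0,0,0.03,0,0,0,255],[0,0,0.06,0,0,0,255],[-0.028,0.019,0.06,0,0,0,255],[-0.056,0.038,0.06,0,0,0,255],[-0.084,0.057,0.06,0,0,0,255],[-0.114,0.0765,0.06,0,0,0,255],[-0.114,0.0765,0.045,0,0,0,255],[-0.114,0.0765,0.030,0,0,0,255],[-0.114,0.0765,0.030,0,0,0,255],[-0.114,0.0765,0.030,0,0,0,255]]]'
python3 - <<'E'
from workcell import bot
import cv2,numpy as np
a=bot.camera("wrist");b=bot.camera("top")[150:260,235:365]
o=bot.get_obs();print(o['eef_pos'],o['ft_force'])
t=cv2.resize(b,None,fx=3.2,fy=3.2,interpolation=cv2.INTER_CUBIC)
c=np.zeros((420,800,3),np.uint8);c[:,:380]=a[:,90:470];c[:352,384:800]=t[:352,:416]
cv2.imwrite("pics/s2.png",c)
E
```

```text
clock: 4.82
eef_pos: [0.5406, 0.0703, 0.1189]
tool_rot: [0.521, 0.853, -0.002, -0.002]
ft_force: [-0.1, -0.3, 0.1]
grip_width: -0.0
[0.54252554 0.07032565 0.12038507] [0.16825813 0.44384    0.4999444 ]
```

View pics/s2.png

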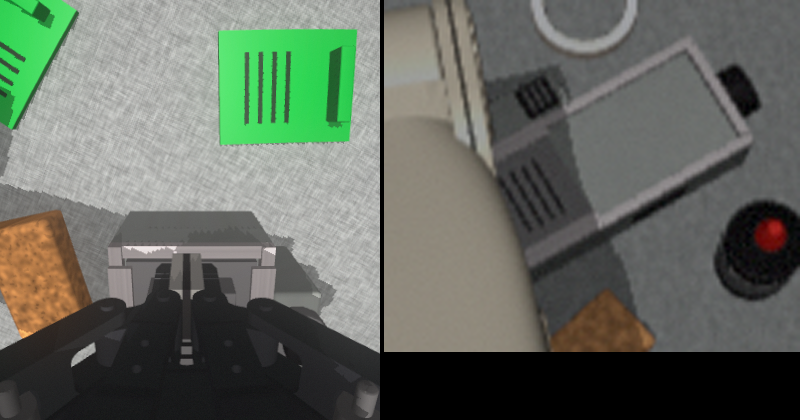

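The tab is down, and the black catch that stood in front of the lid edge has gone from the deck, so the lid is released. The fingertips are centred between the lips, behind the rib. I'll lower them, then push along (0.456, -0.890).

```bash
python3 -m jog '[[[0,0,-0.010,0,0,0,255],[0,0,-0.020,0,0,0,255],[0,0,-0.027,0,0,0,255],[0,0,-0.029,0,0,0,255],[0,0,-0.029,0,0,0,255],[0,0,-0.029,0,0,0,255]]]'; python3 -m jog '[[[0.0023,-0.0044,0,0,0,0,255],[0.0046,-0.0089,0,0,0,0,255],[0.0068,-0.0133,0,0,0,0,255],[0.0091,-0.0178,0,0,0,0,255],[0.0114,-0.0222,0,0,0,0,255],[0.0137,-0.0267,0,0,0,0,255],[0.016,-0.0311,0,0,0,0,255],[0.0182,-0.0356,0,0,0,0,255],[0.0182,-0.0356,0,0,0,0,255]]]'
```

```text
clock: 5.42
eef_pos: [0.5423, 0.0706, 0.091]
tool_rot: [0.521, 0.853, -0.0, -0.0]
ft_force: [-0.3, 0.2, 0.5]
grip_width: 0.0004
clock: 6.17
eef_pos: [0.5612, 0.0339, 0.0912]
tool_rot: [0.522, 0.853, -0.0, 0.0]
ft_force: [0.8, -0.7, -0.1]
grip_width: -0.0003
```

```bash
python3 -m jog '[[[0.0023,-0.0044,0,0,0,0,255],[0.0046,-0.0089,0,0,0,0,255],[0.0068,-0.0133,0,0,0,0,255],[0.0091,-0.0178,0,0,0,0,255],[0.0114,-0.0222,0,0,0,0,255],[0.0137,-0.0267,0,0,0,0,255],[0.016,-0.0311,0,0,0,0,255],[0.0182,-0.0356,0,0,0,0,255],[0.0205,-0.04,0,0,0,0,255],[0.0228,-0.0445,0,0,0,0,255]]]'; python3 -m jog '[[[0.0023,-0.0044,0,0,0,0,255],[0.0046,-0.0089,0,0,0,0,255],[0.0068,-0.0133,0,0,0,0,255],[0.0091,-0.0178,0,0,0,0,255],[0.0114,-0.0222,0,0,0,0,255],[0.0128,-0.0249,0,0,0,0,255],[0.0146,-0.0285,0,0,0,0,255],[0.0146,-0.0285,0,0,0,0,255],[0.0146,-0.0285,0,0,0,0,255]]]'
python3 - <<'E'
from workcell import bot
import cv2,numpy as np
a=bot.camera("wrist");cv2.imwrite("pics/s3.png",a)
o=bot.get_obs();p=o['eef_pos'];print(p,o['ft_force'])
print("box x of TCP",(p[:2]-[.5956,-.0326])@[.4562,-.8899])
E
```

```text
clock: 7.0
eef_pos: [0.5836, -0.0099, 0.0913]
tool_rot: [0.521, 0.853, -0.0, -0.0]
ft_force: [-0.2, -0.5, -1.0]
grip_width: 0.0002
clock: 7.75
eef_pos: [0.5982, -0.0382, 0.0913]
tool_rot: [0.521, 0.853, -0.0, 0.0]
ft_force: [0.2, 0.3, 0.0]
grip_width: 0.0003
[ 0.59809951 -0.03801326  0.0913458 ] [ 0.381697   -0.04281706 -0.33429482]
box x of TCP 0.0059575331744057694
```

View pics/s3.png

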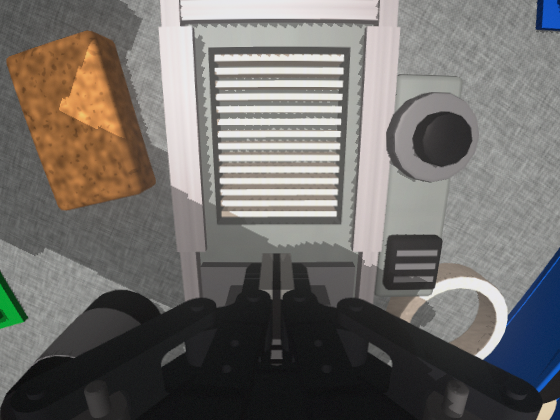

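The opening grid at (210–348, 48–224) is fully uncovered. The lid's rear edge, at row 263, is past the lip ends at row 250. I'll back off, lift clear and check from above.

```bash
python3 -m jog '[[[-0.0023,0.0044,0,0,0,0,255],[-0.0068,0.0133,0,0,0,0,255],[-0.0068,0.0133,0.03,0,0,0,255],[-0.0068,0.0133,0.07,0,0,0,255],[-0.0068,0.0133,0.11,0,0,0,255],[-0.0068,0.0133,0.15,0,0,0,255],[-0.035,0.0433,0.16,0,0,0,255],[-0.065,0.0733,0.16,0,0,0,255],[-0.095,0.1033,0.16,0,0,0,255],[-0.125,0.1333,0.16,0,0,0,255]]]'
python3 -m jog '[[[-0.028,0.03,0,0,0,0,255],[-0.055,0.06,0,0,0,0,255],[-0.083,0.09,0,0,0,0,255],[-0.11,0.12,0,0,0,0,255],[-0.138,0.15,0,0,0,0,255],[-0.165,0.18,0,0,0,0,255],[-0.165,0.18,0,0,0,0,255]]]'
python3 - <<'E'
from workcell import bot
import cv2
a=bot.camera("top");cv2.imwrite("pics/top1.png",a)
d=cv2.absdiff(a,cv2.imread("pics/top0.png"))
b=cv2.resize(a[150:260,235:365],None,fx=6,fy=6,interpolation=cv2.INTER_CUBIC)[:600]
cv2.imwrite("pics/crop1.png",b);print(bot.get_obs()['clock'])
# changed regions
import numpy as np
n,l,s,c=cv2.connectedComponentsWithStats((d.max(2)>45).astype(np.uint8))
print([list(x) for x in s[1:] if x[4]>25])
E
```

```text
clock: 8.63
eef_pos: [0.4733, 0.0949, 0.2517]
tool_rot: [0.521, 0.853, 0.001, 0.0]
ft_force: [0.2, 1.2, 0.3]
grip_width: -0.0
clock: 9.22
eef_pos: [0.3047, 0.2778, 0.2515]
tool_rot: [0.516, 0.856, 0.001, -0.002]
ft_force: [0.5, 0.2, 0.5]
grip_width: 0.0002
9.2667
[[np.int32(291), np.int32(198), np.int32(9), np.int32(11), np.int32(57)], [np.int32(274), np.int32(200), np.int32(19), np.int32(21), np.int32(118)], [np.int32(270), np.int32(205), np.int32(12), np.int32(19), np.int32(41)], [np.int32(261), np.int32(210), np.int32(11), np.int32(21), np.int32(35)], [np.int32(80), np.int32(282), np.int32(84), np.int32(75), np.int32(1643)], [np.int32(74), np.int32(286), np.int32(115), np.int32(134), np.int32(4750)], [np.int32(220), np.int32(287), np.int32(40), np.int32(34), np.int32(927)], [np.int32(46), np.int32(305), np.int32(16), np.int32(15), np.int32(40)], [np.int32(99), np.int32(318), np.int32(37), np.int32(29), np.int32(244)], [np.int32(30), np.int32(320), np.int32(52), np.int32(70), np.int32(433)], [np.int32(147), np.int32(352), np.int32(71), np.int32(68), np.int32(711)], [np.int32(0), np.int32(371), np.int32(92), np.int32(49), np.int32(3037)]]
```

View pics/crop1.png

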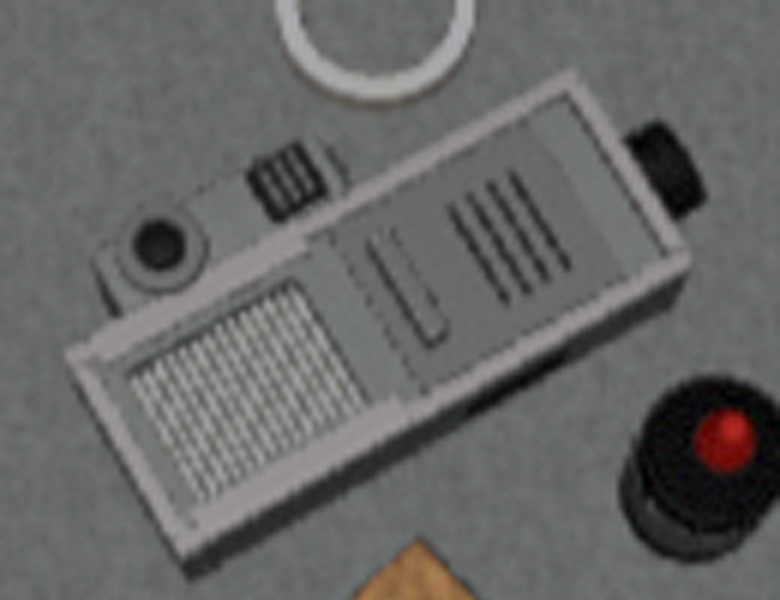

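The lid sits straight on the deck, just past the lips. The opening is clear, the tab is down, and the button and neighbouring items are where they were. I'm handing in.

```bash
python3 -c "
from workcell import bot
print(bot.job_done())"
```

```text
the job is handed in; nothing more can be done
None
```

The filter box is open and the job is handed in, at about 9.3 s on the robot's clock.

- **Tab:** I pressed it with the shut fingertips until it stopped moving, with the fingertip at about 86 mm and the force at about 16 N. The later pictures show it still down, and the catch in front of the lid is gone.
- **Lid:** I pushed it by the rib's -x face, about 112 mm going by the fingertip position. A rough measure from the final top picture gives about 114 mm, so it is past the 102 mm needed and short of the 132 mm end stop.
- **Final checks:** After I withdrew the arm, the top picture showed the whole opening uncovered and the lid lying straight on the deck, past the lips. The round start button looks unmoved; I never went near it.
- **Other items:** Comparing the top pictures from before and after, the only changes away from the lid are in the part of the bench where the arm and its shadow moved. One of these overlaps a green look-alike. I put it down to the shadow and did not check it separately. The pad lies under that area too.

No check failed. Force readings wandered by 1–3 N and TCP readings by about 1.5 mm. I judged the tab stop by the clear rise in force.

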